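# Flip the hex key and nip up the repair stand's clamp screw

### The job

The clamp screw of the bench-mounted bicycle repair stand is only finger-tight, and the hex key is still stuck in it by its long arm. Pull the key out, lay it flat on the bench and let go, then take it again and push its short arm fully home in the screw and use the long arm as the lever to tighten the screw clockwise until it comes up solid. Leave the key sitting in the screw by its short arm, and do not shove the other things on the bench about.

Things in the scene. Friction and masses are not known exactly. Their poses are not given: they have to be found in the camera images.
- screw_mouth (a point): Centre of the open face of the black cap screw's head (24 mm across, 16 mm high), 140 mm above the bench. x is the level screw axis and points INTO the screw. The socket is a hexagon 14.6 mm across flats, 21 mm deep with a 4 mm countersink; at screw angle 0 two flats are upright, facing left and right, so a short arm goes in with the long arm level. Turns with the screw
- screw_seat (a point): Point on the screw's axis 20 mm inside the mouth, where the end of a fully home key lies
- screw (a joint): Angle of the screw in rad, 0 at the start; it grows clockwise as one faces the head, the tightening way (a long arm that points to the right of someone facing the head goes down). It turns stiffly (about 0.9 Nm) and comes up solid at 0.70; the key has about 0.1 rad of play in the socket and, let go in it, sags by that much
- stand: Fixed bicycle repair stand, grey; origin under the centre of its 130 x 130 x 12 mm foot; x points along the screw axis, z up. Screw mouth at (-40, 0, 140) mm. Split clamp 76 mm deep (x), 56 mm wide (y), 163 mm high; its level 48 mm tube, 76 mm up, runs from y -63 to 195 mm; a black jaw head (y 185 to 260 mm, reaching x -106 mm, up to 173 mm high) is on the +y end
- key_long_mid (a point): Black L-shaped hex key, 14 mm across flats; this point is half-way along its long arm, 66 mm from the corner. Key axes: x along the long arm from corner to tip, y along the short arm from corner to tip, z square to both. At the start the long arm is 20 mm deep in the screw and droops about 8 degrees; the short arm points up, leaning 30 degrees to the stand's +y side
- key_long_tip (a point): Centre of the end of the long arm, 133 mm from the corner along x
- key_short_tip (a point): Centre of the end of the short arm, 49 mm from the corner along y
- spray_bottle_c (a point): Empty green spray bottle, 80 mm across, 235 mm tall, standing at the back right; point 100 mm up
- flashlight_c (a point): Silver flashlight, 150 mm long, 40 mm head, lying at the front left; its centre
- dish_c (a point): White ceramic dish, 124 mm across, 34 mm high, at the left, 92 mm across its foot, with a spare cap screw standing in it; its centre
- tackle_tray_c (a point): Gray tackle tray, 270 x 170 x 45 mm, at the right; its centre. The bench between it and the stand, in front of the bottle, is clear
- wrench_c (a point): Flat steel wrench, 200 mm long, lying at the back near the stand; its centre
- grease_tin_c (a point): Steel tin, 74 mm across, 85 mm high, at the left; its centre
- hexkey: The same hex key; origin at the corner where the centre lines of its arms cross (bend radius 14 mm). Mass about 250 g, centre of mass 53 mm along x and 5 mm along y. Two flats of the long arm face +-y, two flats of the short arm face +-x; lying flat it rests on edges, centre lines 8 mm up. Let go on the bench with the short arm up it topples flat to the side it leans to
There are look-alikes about, which are no part of the job. There is more than one size of the hexkey; the one meant has the size given above.

How it is judged (in metres and radians):
On the way, in this order (a step that is already met when the one before it is completed fails the run):
1. the key is out of the screw, lying flat on the bench and let go (height (world z) of each of hexkey, key_long_tip, key_short_tip below 0.02 m and contact force between the fingers and hexkey below 0.2 N), for 0.1 s.
2. the short arm is home in the screw, which has not been turned yet (distance between key_short_tip and screw_seat below 0.006 m and value of joint screw below 0.15 rad), for 0.1 s.
At the end, for the whole second after the job is handed in: the screw has been turned clockwise to its stop (past 0.62 rad of 0.70), the key is still home in it by its short arm (end within 6 mm of the seat), at rest and let go (value of joint screw above 0.62 rad and distance between key_short_tip and screw_seat below 0.006 m and linear speed of hexkey below 0.02 m/s); the robot touches nothing.
It fails at once if a bystander is shoved more than 30 mm (distance of any of spray_bottle_c, flashlight_c, dish_c, tackle_tray_c, wrench_c, grease_tin_c from where it was at the start of the episode above 0.03 m).
It also fails if it takes over 72 s, if anything falls off the work surface, if the arm or the gripper's body presses on something with over 40 N, if the wrist force passes 120 N, or if a joint passes its speed limit or range.

### The arm

A 7-joint arm with a two-finger parallel gripper is mounted at the origin on the work surface. World frame = base frame: x ahead of the robot, y to its left, z up, the work surface at z = 0. Lengths are in m, angles in degrees, forces in N, time in s.
With the tool pointing down it reaches from about 0.425 to 0.875 m from the base axis. Payload 4.7 kg.
Tool frame: the origin (TCP) lies between the finger pads; the fingertips stand 22 mm ahead of it and the grasp point (between the pads) lies 3 mm ahead of it (env.tip_reach is the distance from the TCP to the fingertips, in m); z points along the fingers, y is the line along which they close (so a half turn about z gives the same grasp; the last joint's range is limited). The gripper opens to 87 mm and grips with 3 to 60 N. Pads are 19 mm wide; open, the fingers measure 117 mm over their backs; the gripper's body (75 mm by 190 mm) begins 51 mm behind the grasp point.
Start: joints at [-65.369, 18.392, -4.016, 83.108, 1.295, 78.541, -3.26], TCP at [0.263, 0.595, 0.245] pointing down, gripper open.
Joint ranges: [-163.93, 163.93], [-17.29, 119.83], [-79.2, 71.16], [3.27, 140.29], [-89.18, 269.18], [5.43, 117.66], [-154.24, 154.24]. Speed limits (degrees/s): [147.25, 147.25, 180, 180, 180, 180, 180].

### API

Orientations are given as [roll, pitch, yaw] about the fixed x, y, z axes, in that order (R = Rz(yaw) Ry(pitch) Rx(roll)).
In Python, from cell import env gives the robot as it stands.
- The arm moves only by the shell command python3 -m creep 'ROWS' [FORCE]. ROWS is JSON, one flat list of numbers, 7 for each row, row after row: the finger opening in mm, from 0 to 87, then the shift along the tool's x, y, z in units of 30 mm (1.0 is 30 mm), then the turn, a rotation vector about the tool's x, y, z in units of 6 degrees (1.0 is 6 degrees). A call has 1 to 12 rows; each row is the pose to reach, as a shift and turn from the pose commanded when the call began, along the tool's axes at that moment; what a row does not reach only later rows make up. A row lasts 1/10 s, in which the tool goes at most 50 mm and 8.59 degrees, less where a joint would pass 70% of its speed; a pose out of reach is approached as far as the arm can. A call with a gripper value outside its range is refused whole. The fingers move at their own pace and stop on an object; FORCE is the grip in N (left out, the last holds). Time passes only in rows, so rows that repeat a pose let the fingers close. It gives the time, the measured TCP pose, the force, the opening and the grip force at its end, in the units of the state.
- env.get_obs(): the state, without advancing time (a new reading comes with each control period).
- env.read_camera(name): name is "scene" or "side" or "wrist"; returns a dict with "color" (420x560x3 uint8, red, green, blue), "depth" (420x560 float32, m along the optical axis (not along the pixel's ray), 0 where there is no reading), "fovy" (degrees; the focal length in pixels is half the picture's height over the tangent of half this angle, whatever the lens; pixels are square), "cx", "cy" (the principal point, pixels), "D" ([k1, k2, p1, p2, k3] as OpenCV has them; the pictures are not rectified), "R" (3x3) and "t" (3): a world point X has camera coordinates R X + t. Camera axes: x right, y down, z forward; pixel columns grow to the right and rows downward; lengths in m; the calibration is good to about 2 mm. A picture is of the moment at which its call begins.
- env.sign_off(): hands the job in; it is judged then, once.
The state is a dict: "time_s": time; "qpos": joint angles; "joint_velocities": joint speeds; "effort": joint torques, N m; "tool_pos": TCP position; "tool_rot": TCP orientation; "force": force on the tool from outside, world axes, zero at the start; "wrist_torque": the same for the moment, N m; "grip_width": finger opening in m; "grasp_force": force on a finger pad.
Only numpy, scipy, OpenCV 4.12 (cv2) and the standard library are available. Lean on these libraries where they do the work, as an engineer would, in place of code of your own. Each camera call takes 0.05 s, during which the arm holds its last target. There are 200 camera calls.

## Working session

There is one attempt and no reset: what is moved stays moved. The work goes in short steps, Python scripts to look and compute and a shell command to move; the robot and the scene stay as the last step left them, time stands still between calls to the robot, and variables do not carry over. Pictures are saved under pics/ and viewed, at most 10 in all, crops included, and the job is handed in when it is done.

```bash
ls; mkdir -p pics; cat > h.py <<'E'
import numpy as np, cv2
from scipy.spatial.transform import Rotation as Ro
from cell import env
def cam(n):
    c=env.read_camera(n); h=c['color'].shape[0]
    f=h/2/np.tan(np.radians(c['fovy'])/2)
    c['K']=np.array([[f,0,c['cx']],[0,f,c['cy']],[0,0,1]]);c['D']=np.array(c['D'],float);c['R']=np.array(c['R']);c['t']=np.array(c['t']);return c
def save(c,fn,box=None,s=1):
    im=c['color'][...,::-1]
    if box: im=im[box[1]:box[3],box[0]:box[2]]
    cv2.imwrite('pics/'+fn,cv2.resize(im,None,fx=s,fy=s,interpolation=cv2.INTER_CUBIC))
def cloud(c):
    h,w=c['depth'].shape;u,v=np.meshgrid(np.arange(w),np.arange(h))
    p=cv2.undistortPoints(np.stack([u,v],-1).reshape(-1,1,2).astype(np.float64),c['K'],c['D']).reshape(h,w,2)
    X=np.dstack([p,np.ones((h,w))])*c['depth'][...,None]
    return (X-c['t'])@c['R']
def proj(c,P):
    return cv2.projectPoints(np.atleast_2d(P).astype(float),cv2.Rodrigues(c['R'])[0],c['t'],c['K'],c['D'])[0].reshape(-1,2)
def ray(c,u,v):
    p=cv2.undistortPoints(np.array([[[u,v]]],float),c['K'],c['D'])[0,0]
    d=c['R'].T@np.array([*p,1]);return -c['R'].T@c['t'],d/np.linalg.norm(d)
def tcp():
    o=env.get_obs();return np.array(o['tool_pos']),Ro.from_euler('xyz',o['tool_rot'],degrees=True)
def rows(P,R,p0=None,R0=None):
    "shift/turn units to world pose P,R"
    p,r=tcp() if p0 is None else (p0,R0)
    return np.round(r.inv().apply(np.array(P)-p)/.03,2),np.round(np.degrees((r.inv()*R).as_rotvec())/6,2)
E
python3 - <<'E'
from h import *
o=env.get_obs();print(o)
for n in('scene','side'):
    c=cam(n);save(c,n+'0.png');print(n,c['K'][0,0],(-c['R'].T@c['t']).round(3),c['R'][2].round(2))
E
```

```text
pics
{'time_s': 0.0, 'qpos': array([-65.36815915,  18.43789786,  -4.01595405,  83.17445154,
         1.29463922,  78.5403659 ,  -3.25979372]), 'joint_velocities': array([-0.08080258, -0.05040894, -0.028022  ,  0.01656685,  0.0574667 ,
       -0.04067196, -0.01302785]), 'effort': array([ 4.36904766e-04, -4.91276944e+01, -4.03174460e-01, -3.12533247e+01,
       -6.36755023e-02,  4.33064613e-02,  1.74732422e-04]), 'tool_pos': array([0.26238703, 0.59413361, 0.24347864]), 'tool_rot': array([-1.79892509e+02,  5.24528166e-03,  1.56178439e+02]), 'force': array([-0.07388682, -0.09355944, -0.51355731]), 'wrist_torque': array([-0.06124542, -0.0173877 ,  0.05675551]), 'grasp_force': 0.0, 'grip_width': 0.08722971042621283}
scene 483.491183340392 [ 1.706 -0.074  1.216] [-0.71  0.1  -0.69]
side 538.6131080805902 [ 0.312 -0.887  1.341] [ 0.16  0.62 -0.77]
```

View pics/scene0.png

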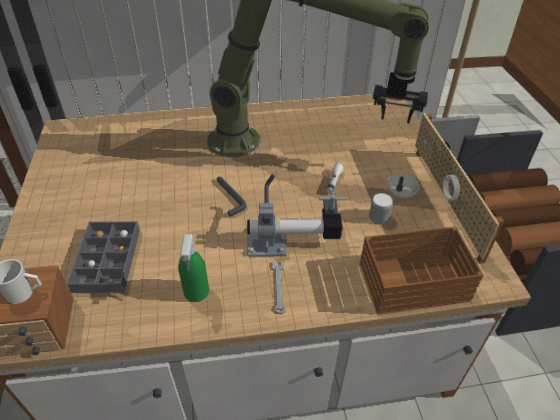

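View pics/side0.png

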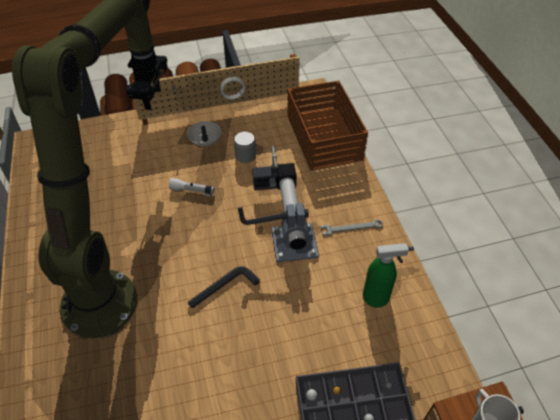

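Candidates: the key stuck in the stand's screw (scene 268,187; side 262,216) and a loose, bigger key on the bench (scene 231,195; side 224,286). By the description it is the one in the screw. I'll check it in a close crop.

```bash
python3 - <<'E'
from h import *
a=cam('scene');b=cam('side')
A=a['color'][165:265,210:350,::-1];B=b['color'][150:320,180:340,::-1]
A=cv2.resize(A,None,fx=4,fy=4,interpolation=2);B=cv2.resize(B,None,fx=2.35,fy=2.35,interpolation=2)
im=np.zeros((560,800,3),np.uint8);
A=A[:400,:420+0] if 0 else cv2.resize(A,(420,300));B=cv2.resize(B,(376,400));im[:300,:420]=A;im[:400,422:798]=B
cv2.imwrite('pics/crop1.png',im[:400])
for c,n,box in((a,'s',(240,165,350,265)),(b,'d',(230,140,340,270))):
    P=cloud(c);u0,v0,u1,v1=box
    Q=P[v0:v1,u0:u1].reshape(-1,3);C=c['color'][v0:v1,u0:u1].reshape(-1,3).astype(int)
    # foot top
    m=abs(Q[:,2]-.012)<.004; dark=C.max(1)<90; grey=(C.max(1)-C.min(1))<25
    g=Q[m&grey];print(n,'foot',len(g),np.percentile(g,[2,50,98],axis=0).round(3).tolist())
    r=cv2.minAreaRect((g[:,:2]*1000).astype(np.float32));print(r)
    t=Q[grey&(Q[:,2]>.09)&(Q[:,2]<.102)&~dark];  # tube top
    print('tube top',len(t));
    if len(t)>10:
        l=cv2.fitLine((t[:,:2]*1000).astype(np.float32),cv2.DIST_HUBER,0,.01,.01).ravel();print(l,np.degrees(np.arctan2(l[1],l[0])),t[:,1].min(),t[:,1].max())
    k=Q[dark&(Q[:,2]>.06)];np.save(n+'.npy',Q)
P=cloud(a)
for u,v in((272,178),(268,186),(266,195),(266,203),(262,218),(266,208)):print('sc',u,v,P[v,u].round(3),a['color'][v,u])
P=cloud(b)
for u,v in((241,210),(246,220),(260,218),(275,216),(290,214),(305,212),(297,240)):print('sd',u,v,P[v,u].round(3),b['color'][v,u])
E
```

```text
s foot 533 [[0.439, -0.005, 0.008], [0.633, 0.062, 0.012], [0.686, 0.126, 0.016]]
((552.520263671875, 164.39439392089844), (316.7125549316406, 354.02777099609375), 2.6309330463409424)
tube top 482
[8.7091789e-02 9.9620026e-01 6.2612860e+02 1.4627563e+02] 85.00367 0.009270204924179166 0.3116365731085125
d foot 647 [[0.53, -0.007, 0.008], [0.585, 0.034, 0.012], [0.723, 0.449, 0.016]]
((628.93505859375, 229.15553283691406), (224.27293395996094, 483.8385925292969), 3.4371464252471924)
tube top 373
[1.2893063e-01 9.9165362e-01 6.1113672e+02 1.5155559e+02] 82.59219 0.008051184872322977 0.4521313127095511
sc 272 178 [0.459 0.104 0.158] [46 46 47]
sc 268 186 [0.469 0.089 0.132] [83 79 80]
sc 266 195 [0.526 0.074 0.144] [66 66 68]
sc 266 203 [0.587 0.066 0.165] [102 109 115]
sc 262 218 [0.631 0.047 0.144] [47 49 51]
sc 266 208 [0.61  0.063 0.165] [86 91 96]
sd 241 210 [0.451 0.094 0.169] [26 27 27]
sd 246 220 [0.461 0.085 0.132] [65 58 49]
sd 260 218 [0.501 0.073 0.142] [47 46 46]
sd 275 216 [0.544 0.068 0.144] [37 39 41]
sd 290 214 [0.583 0.049 0.162] [101 108 114]
sd 305 212 [0.629 0.055 0.151] [45 48 52]
sd 297 240 [ 0.591 -0.001  0.101] [ 7  7 10]
```

View pics/crop1.png

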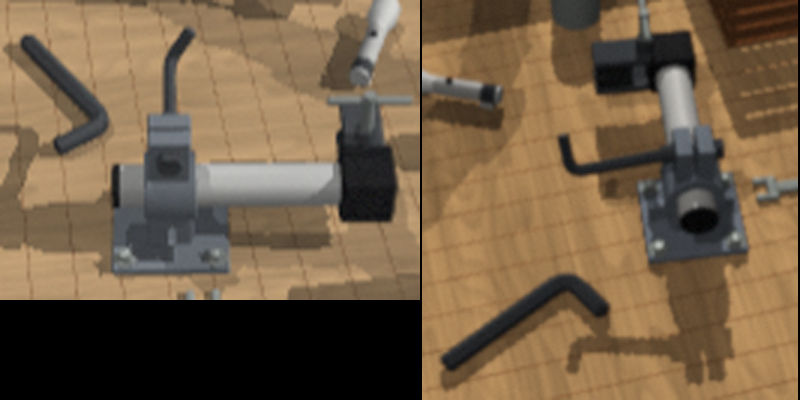

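```bash
cat > fit.py <<'E'
from h import *
from scipy.optimize import least_squares
def box(p,lo,hi):
    c=(np.array(lo)+hi)/2;h=(np.array(hi)-lo)/2;q=abs(p-c)-h
    return np.linalg.norm(np.maximum(q,0),axis=1)+np.minimum(q.max(1),0)
def sdf(p):
    a=box(p,[-.065,-.065,0],[.065,.065,.012]);b=box(p,[-.038,-.028,.02],[.038,.028,.163])
    r=np.hypot(p[:,0],p[:,2]-.076)-.024;t=np.maximum(r,abs(p[:,1]-.066)-.129)
    return np.minimum(np.minimum(a,b),t)
def fit(Q,x0):
    f=lambda x:sdf(np.c_[(Q[:,:2]-x[:2])@np.array([[np.cos(x[2]),-np.sin(x[2])],[np.sin(x[2]),np.cos(x[2])]]),Q[:,2]-x[3]])
    x=np.array([*x0,0.])
    for tol in(.03,.015,.008):
        Qa=Q;m=abs(f(x))<tol
        def g(y):
            return np.clip(f(y),-tol,tol)[m]
        x=least_squares(g,x,loss='soft_l1',f_scale=.003).x
    return x,m.sum(),np.median(abs(f(x)[m]))
E
python3 - <<'E'
from fit import *
Qs=[]
for n in'sd':
    Q=np.load(n+'.npy');Q=Q[(Q[:,2]>.006)&(np.hypot(Q[:,0]-.625,Q[:,1]-.055)<.2)]
    x,k,e=fit(Q,[.625,.055,np.radians(-8)]);print(n,x[:2].round(4),np.degrees(x[2]).round(2),x[3].round(4),k,e);Qs.append(Q)
Q=np.vstack(Qs);x,k,e=fit(Q,[.625,.055,np.radians(-8)]);print(x[:2].round(4),np.degrees(x[2]).round(2),x[3],k,e)
ax=np.array([np.cos(x[2]),np.sin(x[2])]);M=np.array([*(x[:2]-.04*ax),.14]);print('mouth',M.round(4))
# key point in stand frame
R=np.array([[ax[0],ax[1],0],[-ax[1],ax[0],0],[0,0,1]])
# model of key: direction out of screw
S=np.load('d.npy');S=np.vstack([S,np.load('s.npy')]);L=(S-[x[0],x[1],0])@R.T
k=L[(L[:,0]<-.055)&(L[:,0]>-.2)&(abs(L[:,1])<.06)&(L[:,2]>.1)]
for i in range(-20,-5):
    q=k[(k[:,0]>i*.01)&(k[:,0]<=i*.01+.01)]
    if len(q):print(i,len(q),q.mean(0).round(4),q[:,2].max().round(3))
E
```

```text
s [0.6005 0.0609] -8.5 0.0007 2062 0.0020601648616783343
d [0.6021 0.0631] -7.42 0.0009 2260 0.0021206304554201747
[0.6013 0.0631] -8.08 0.0007900734587105423 4321 0.0020842159118754366
mouth [0.5617 0.0687 0.14  ]
-17 10 [-0.1615  0.0137  0.1568] 0.167
-16 71 [-0.1544  0.0079  0.1518] 0.174
-15 70 [-0.1459  0.006   0.1435] 0.172
-14 27 [-0.1352 -0.0047  0.132 ] 0.138
-13 26 [-0.1248 -0.005   0.1326] 0.141
-12 29 [-0.1152 -0.0046  0.1339] 0.144
-11 26 [-0.1053 -0.0044  0.135 ] 0.143
-10 28 [-0.0946 -0.0045  0.1362] 0.145
-9 28 [-0.0852 -0.0035  0.1386] 0.147
-8 28 [-0.075  -0.0039  0.1386] 0.146
-7 27 [-0.0648 -0.004   0.1403] 0.147
-6 15 [-0.0571 -0.0034  0.1415] 0.147
```

The crop shows the key in the screw: a black L, its short arm up at left, crop about (565,150). The loose decoy is at crop (520,320). Next I work out the obstacles on the bench and the approach move.

```bash
cat >> h.py <<'E'
yaw=np.radians(-8.0);AX=np.array([np.cos(yaw),np.sin(yaw),0]);YS=np.array([-AX[1],AX[0],0]);Z=np.array([0,0,1.])
SO=np.array([.6013,.0631,0])
def W(x,y,z): return SO+AX*x+YS*y+Z*z
def Rt(xt,yt): 
    xt=np.array(xt);yt=np.array(yt);return Ro.from_matrix(np.c_[xt,yt,np.cross(xt,yt)])
def Rg1(d=8):
    a=np.radians(d);return Rt(-AX*np.cos(a)-Z*np.sin(a),YS)
Rg2=Rt(YS,AX)  # tool down, closing along screw axis
E
python3 - <<'E'
from h import *
a=cam('scene');b=cam('side');P=cloud(b);S=cloud(a)
for u,v in((192,303),(238,272),(257,282),(299,375),(298,415),(405,370),(375,300),(365,290),(330,230)):print('sd',u,v,P[v,u].round(3))
for u,v in((220,180),(244,207),(232,213),(85,225),(137,225),(128,288),(195,298),(180,270)):print('sc',u,v,S[v,u].round(3))
print(rows(W(-.087,0,.26),Rg1(0)))
E
```

```text
sd 192 303 [ 0.262 -0.075  0.012]
sd 238 272 [ 0.41  -0.007  0.015]
sd 257 282 [ 0.457 -0.053  0.011]
sd 299 375 [ 0.498 -0.354 -0.001]
sd 298 415 [ 0.467 -0.454 -0.005]
sd 405 370 [ 0.77  -0.417  0.005]
sd 375 300 [ 0.756 -0.216  0.043]
sd 365 290 [ 0.738 -0.182  0.051]
sd 330 230 [0.721 0.073 0.014]
sc 220 180 [ 0.281 -0.072  0.021]
sc 244 207 [0.435 0.005 0.013]
sc 232 213 [ 0.463 -0.041  0.016]
sc 85 225 [ 0.432 -0.565 -0.   ]
sc 137 225 [ 0.498 -0.369  0.038]
sc 128 288 [ 0.738 -0.391  0.002]
sc 195 298 [ 0.816 -0.183  0.018]
sc 180 270 [ 0.8   -0.212  0.135]
(array([-14.69, -12.43,  -0.52]), array([-0.01, -0.  , -2.64]))
```

```bash
python3 -m creep '[87,-4.9,-4.1,-0.5,0,0,-0.9, 87,-9.8,-8.3,-0.5,0,0,-1.8, 87,-14.7,-12.4,-0.5,0,0,-2.64, 87,-14.7,-12.4,-0.5,0,0,-2.64, 87,-14.7,-12.4,-0.5,0,0,-2.64, 87,-14.7,-12.4,-0.5,0,0,-2.64, 87,-14.7,-12.4,-0.5,0,0,-2.64, 87,-14.7,-12.4,-0.5,0,0,-2.64, 87,-14.7,-12.4,-0.5,0,0,-2.64, 87,-14.7,-12.4,-0.5,0,0,-2.64, 87,-14.7,-12.4,-0.5,0,0,-2.64, 87,-14.7,-12.4,-0.5,0,0,-2.64]'
python3 - <<'E'
from h import *
o=env.get_obs();print(o['tool_pos'],o['tool_rot'],o['qpos'].round(1));print(rows(W(-.087,0,.26),Rg1(0)))
E
```

```text
time_s: 1.5
tool_pos: [0.5171, 0.0711, 0.2601]
tool_rot: [-179.9, 0.1, 171.7]
force: [-0.2, -0.2, -0.3]
grip_width: 0.0872
grasp_force: 0.0
[0.51710114 0.07108194 0.26008879] [-1.79944175e+02  1.01531028e-01  1.71698866e+02] [-30.7   1.9  20.5 100.6  -0.6  77.5  71.6]
(array([0.08, 0.13, 0.  ]), array([-0.01,  0.02, -0.05]))
```

```bash
python3 - <<'E'
from h import *
c=cam('wrist');save(c,'w1.png');print(tcp()[0],(-c['R'].T@c['t']).round(3),c['R'][2].round(2))
P=cloud(c);np.save('w1.npy',P)
M=W(-.04,0,.14)
print(proj(c,[M,W(-.087,0,.133),W(-.153,0,.124),W(-.04,.028,.163),W(-.04,-.028,.163)]).round(1))
d=(P-SO);L=np.dstack([d@AX,d@YS,P[...,2]])
C=c['color'].max(2)
k=L[(L[...,2]>.105)&(L[...,2]<.16)&(abs(L[...,1])<.04)&(L[...,0]<-.06)&(L[...,0]>-.145)]
for i in range(-15,-5):
    q=k[(k[:,0]>i*.01)&(k[:,0]<=i*.01+.01)]
    if len(q)>5:print(i,len(q),np.percentile(q,[3,50,97],axis=0)[:,1:].round(4).tolist())
E
```

```text
[0.51842184 0.06745453 0.26015345] [0.435 0.083 0.401] [ 0.29 -0.04 -0.95]
[[282.1 248.3]
 [281.9 200.7]
 [281.7 129.6]
 [313.1 259.3]
 [251.8 259.6]]
-15 83 [[-0.0071, 0.131], [0.0001, 0.1337], [0.0073, 0.1383]]
-14 172 [[-0.0081, 0.1302], [-0.0017, 0.1327], [0.0048, 0.1354]]
-13 177 [[-0.0082, 0.1313], [-0.0018, 0.1339], [0.0057, 0.1365]]
-12 163 [[-0.0074, 0.1328], [-0.0009, 0.1355], [0.0057, 0.1378]]
-11 160 [[-0.0075, 0.1341], [-0.0009, 0.1364], [0.0057, 0.1391]]
-10 161 [[-0.0075, 0.1356], [-0.001, 0.1378], [0.0057, 0.1403]]
-9 159 [[-0.0076, 0.1368], [-0.001, 0.1391], [0.0057, 0.1417]]
-8 149 [[-0.0077, 0.1378], [-0.001, 0.1406], [0.0057, 0.1429]]
-7 156 [[-0.0078, 0.1392], [-0.0011, 0.1417], [0.0057, 0.1442]]
```

View pics/w1.png

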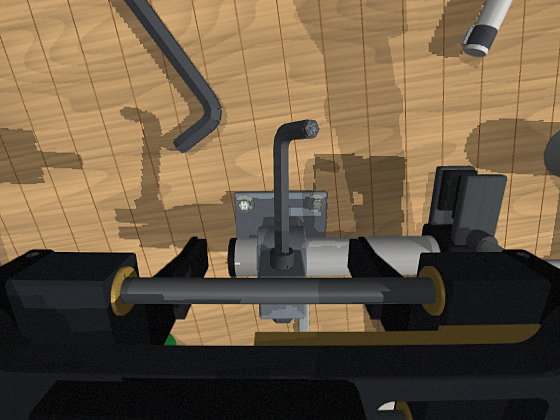

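```bash
python3 -m creep '[87,0,0,0,0,0,0,87,0,0,0,0,0,0]'; python3 -m creep '[87,0,0,0,0,0,0]'; python3 - <<'E'
from h import *
for t in(.21,.147):print(rows(W(-.087,-.001,t),Rg1(7.5)))
print(env.get_obs()['joint_velocities'].round(2), W(-.087,-.001,.147))
E
```

```text
time_s: 1.75
tool_pos: [0.5154, 0.0773, 0.2594]
tool_rot: [180.0, -0.0, 172.1]
force: [0.4, 0.8, -0.3]
grip_width: 0.087
grasp_force: 0.0
time_s: 1.85
tool_pos: [0.5152, 0.078, 0.2594]
tool_rot: [180.0, -0.0, 172.2]
force: [-0.2, 0.7, 0.4]
grip_width: 0.0867
grasp_force: 0.0
(array([-0.01, -0.13,  1.65]), array([ 0.01, -1.25,  0.03]))
(array([-0.01, -0.13,  3.75]), array([ 0.01, -1.25,  0.03]))
[-0.18  0.03  0.16  0.08  0.2   0.01  0.02] [0.5150075  0.07421779 0.147     ]
```

```bash
python3 -m creep '[87,0,-0.1,0.5,0,-0.4,0, 87,0,-0.1,1,0,-0.8,0, 87,0,-0.1,1.65,0,-1.25,0, 87,0,-0.1,2.3,0,-1.25,0, 87,0,-0.1,3,0,-1.25,0, 87,0,-0.1,3.5,0,-1.25,0, 87,0,-0.1,3.8,0,-1.25,0, 87,0,-0.1,3.8,0,-1.25,0, 87,0,-0.1,3.8,0,-1.25,0, 87,0,-0.1,3.8,0,-1.25,0,87,0,-0.1,3.8,0,-1.25,0]'; python3 - <<'E'
from h import *
print(rows(W(-.087,-.001,.146),Rg1(7.5)))
c=cam('wrist');P=cloud(c);d=(P-SO);L=np.dstack([d@AX,d@YS,P[...,2]])
k=L[(L[...,2]>.105)&(L[...,2]<.16)&(abs(L[...,1])<.025)&(L[...,0]<-.09)&(L[...,0]>-.14)]
print(np.percentile(k,[3,50,97],axis=0).round(4)) if len(k) else print('none')
E
```

```text
time_s: 2.95
tool_pos: [0.5159, 0.0735, 0.1465]
tool_rot: [180.0, 7.6, 172.0]
force: [0.2, 0.4, 0.1]
grip_width: 0.0872
grasp_force: 0.0
(array([0.04, 0.02, 0.01]), array([0.01, 0.01, 0.  ]))
[[-0.1386 -0.0079  0.1313]
 [-0.1166 -0.0013  0.1352]
 [-0.0916  0.0052  0.1396]]
```

Well placed. Close.

```bash
python3 -m creep '[60,0,0,0,0,0,0,40,0,0,0,0,0,0,25,0,0,0,0,0,0,15,0,0,0,0,0,0,8,0,0,0,0,0,0,5,0,0,0,0,0,0,5,0,0,0,0,0,0,5,0,0,0,0,0,0,5,0,0,0,0,0,0,5,0,0,0,0,0,0]' 40;  python3 -c "
from h import *
print(env.get_obs()['wrist_torque'])"
```

```text
time_s: 4.0
tool_pos: [0.5153, 0.0734, 0.1456]
tool_rot: [180.0, 7.5, 172.0]
force: [-1.0, 1.6, -0.2]
grip_width: 0.0151
grasp_force: 0.6
[0.308624   0.31940574 0.00267392]
```

```bash
python3 -m creep '[2,0,0,0,0,0,0,2,0,0,0,0,0,0,2,0,0,0,0,0,0]' 40; python3 -m creep '[2,0.1,0,0,0,0,0,2,0.25,0,0,0,0,0,2,0.4,0,0,0,0,0,2,0.4,0,0,0,0,0]'
```

```text
time_s: 4.3
tool_pos: [0.5153, 0.0739, 0.1456]
tool_rot: [180.0, 7.5, 172.1]
force: [0.4, 2.3, -0.2]
grip_width: 0.0137
grasp_force: 39.9
time_s: 4.7
tool_pos: [0.5028, 0.075, 0.1438]
tool_rot: [-180.0, 7.5, 172.0]
force: [-0.7, 2.6, -1.6]
grip_width: 0.0136
grasp_force: 39.9
```

```bash
python3 -m creep '[2,0.25,0,0,0,0,0,2,0.5,0,0,0,0,0,2,0.75,0,0,0,0,0,2,1,0,0,0,0,0,2,1.25,0,0,0,0,0,2,1.25,0,0,0,0,0,2,1.25,0,0,0,0,0]'; python3 - <<'E'
from h import *
print(env.get_obs()['force'])
c=cam('wrist');save(c,'w2.png')
T=np.array([.60,-.17,0])
print(rows(T+Z*.18,Rg2),rows(T+Z*.03,Rg2))
E
```

```text
time_s: 5.4
tool_pos: [0.4668, 0.0801, 0.1393]
tool_rot: [180.0, 7.5, 172.0]
force: [0.6, -0.4, -3.3]
grip_width: 0.0136
grasp_force: 39.9
[ 0.58281997 -0.37864969 -3.28296957]
(array([-5.68, -7.64, -0.62]), array([ 0.99,  0.99, 14.98])) (array([-5.02, -7.64,  4.34]), array([ 0.99,  0.99, 14.98]))
```

View pics/w2.png

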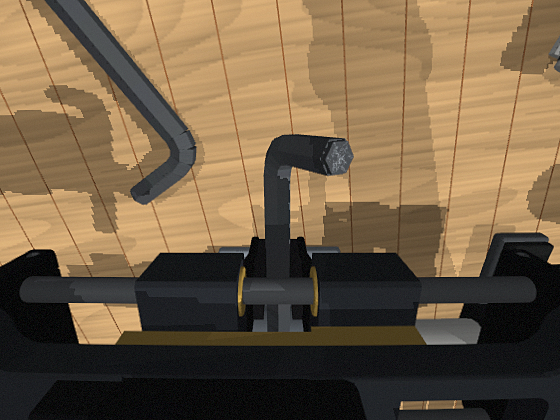

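Key held clear of the screw: corner at (278,140), short tip at (338,158). Carry it to the clear bench at right.

```bash
python3 -m creep '[2,0.3,-1,-0.5,0,0,1.2,2,0.3,-2.2,-1.2,0,0,2.5,2,0.2,-3.5,-1.5,0.2,0.2,3.8,2,-0.5,-4.6,-1.5,0.4,0.4,5.2,2,-1.3,-5.5,-1.5,0.5,0.5,6.6,2,-2.2,-6.3,-1.4,0.6,0.6,8,2,-3.1,-7,-1.2,0.7,0.7,9.4,2,-4,-7.4,-1,0.8,0.8,10.8,2,-4.8,-7.6,-0.8,0.9,0.9,12.2,2,-5.4,-7.64,-0.62,0.99,0.99,13.6,2,-5.68,-7.64,-0.62,0.99,0.99,15,2,-5.68,-7.64,-0.62,0.99,0.99,15]'
python3 -m creep '[2,0,0,0,0,0,0,2,0,0,0,0,0,0,2,0,0,0,0,0,0]'; python3 - <<'E'
from h import *
o=env.get_obs();print(o['qpos'].round(1),o['force'],o['grasp_force'])
c=cam('wrist');P=cloud(c);o_,R=tcp()
L=R.inv().apply((P-o_).reshape(-1,3)).reshape(P.shape) # tool frame
m=(c['depth']>0)&(L[...,0]>.02)&(L[...,0]<.09)&(abs(L[...,1])<.06)&(L[...,2]<.04)&(L[...,2]>-.04)
k=L[m]
for i in range(2,9):
    q=k[(k[:,0]>i*.01)&(k[:,0]<i*.01+.01)]
    if len(q):print(i,len(q),np.percentile(q,[3,50,97],axis=0)[:,1:].round(4).tolist())
T=np.array([.60,-.17,0]);print(rows(T+Z*.06,Rg2),rows(T+Z*.025,Rg2))
E
```

```text
time_s: 6.65
tool_pos: [0.601, -0.1708, 0.1792]
tool_rot: [-179.9, 0.1, 81.8]
force: [0.0, 0.5, -1.3]
grip_width: 0.0137
grasp_force: 39.9
time_s: 6.95
tool_pos: [0.5994, -0.1698, 0.1801]
tool_rot: [-180.0, -0.0, 82.0]
force: [0.1, -0.9, -2.7]
grip_width: 0.0133
grasp_force: 39.9
[-15.6  19.5  35.9  93.2 -12.   71.2  14.6] [ 0.0682424  -0.87277426 -2.65211177] 39.92952131666243
2 427 [[-0.0077, 0.0046], [-0.0011, 0.0069], [0.0055, 0.0092]]
3 469 [[-0.0081, 0.0046], [-0.0016, 0.0068], [0.0053, 0.0091]]
4 483 [[-0.0079, 0.0045], [-0.0011, 0.0068], [0.0052, 0.0091]]
5 647 [[-0.0073, -0.03], [0.0013, 0.0045], [0.0232, 0.0084]]
6 1972 [[-0.004, -0.0322], [0.0129, -0.0253], [0.0267, 0.0042]]
7 519 [[0.0011, -0.0309], [0.0144, -0.0217], [0.0249, -0.0004]]
(array([-0.01,  0.02,  4.  ]), array([-0.01, -0.01, -0.01])) (array([-0.01,  0.02,  5.17]), array([-0.01, -0.01, -0.01]))
```

```bash
python3 -m creep '[2,0,0,1,0,0,0,2,0,0,2,0,0,0,2,0,0,3,0,0,0,2,0,0,3.8,0,0,0,2,0,0,4.4,0,0,0,2,0,0,4.8,0,0,0,2,0,0,5.05,0,0,0,2,0,0,5.2,0,0,0,2,0,0,5.2,0,0,0,2,0,0,5.2,0,0,0,2,0,0,5.2,0,0,0]'
```

```text
time_s: 8.1
tool_pos: [0.6003, -0.1702, 0.0247]
tool_rot: [180.0, -0.0, 81.9]
force: [-0.2, -1.0, -2.9]
grip_width: 0.0136
grasp_force: 39.9
```

```bash
python3 -m creep '[16,0,0,0,0,0,0,20,0,0,0,0,0,0,30,0,0,0,0,0,0,45,0,0,0,0,0,0,60,0,0,0,0,0,0,75,0,0,0,0,0,0,87,0,0,0,0,0,0,87,0,0,0,0,0,0,87,0,0,-1,0,0,0,87,0,0,-2,0,0,0,87,0,0,-3,0,0,0,87,0,0,-3,0,0,0]'; python3 -m creep '[87,0,0,0,0,0,0,87,0,0,0,0,0,0,87,0,0,0,0,0,0]'; python3 - <<'E'
from h import *
c=cam('wrist');save(c,'w3.png')
P=cloud(c);o_,R=tcp();d=P-o_;L=R.inv().apply(d.reshape(-1,3)).reshape(P.shape)
np.save('L3.npy',L);print(o_)
m=(c['depth']>0)&(P[...,2]>.005)&(P[...,2]<.03)&(L[...,0]>0)&(c['color'].max(2)<130)&(L[...,2]>.05)
k=L[m]
for i in range(0,13):
    q=k[(k[:,0]>i*.01)&(k[:,0]<i*.01+.01)]
    if len(q):print(i,len(q),np.percentile(q,[3,50,97],axis=0)[:,1].round(4))
E
```

```text
time_s: 9.3
tool_pos: [0.6026, -0.1712, 0.1185]
tool_rot: [179.6, -0.0, 81.9]
force: [-0.1, -0.2, -0.1]
grip_width: 0.0854
grasp_force: 0.0
time_s: 9.6
tool_pos: [0.5988, -0.1697, 0.1123]
tool_rot: [-179.8, -0.0, 81.9]
force: [0.2, 0.5, 0.2]
grip_width: 0.0869
grasp_force: 0.0
[ 0.59890654 -0.16975614  0.11238448]
0 337 [0.0015 0.0144 0.1417]
1 380 [0.0022 0.0152 0.1404]
2 415 [0.0022 0.1395 0.1429]
3 465 [0.0022 0.1432 0.1489]
4 501 [0.003  0.1504 0.1611]
5 564 [0.0036 0.0305 0.1779]
6 791 [0.0084 0.0324 0.0563]
7 135 [0.019  0.0367 0.0551]
8 6 [-0.164  -0.1635 -0.1632]
9 371 [-0.1693 -0.1582 -0.1498]
10 552 [-0.1756 -0.1586 -0.1498]
11 563 [-0.1819 -0.1653 -0.1558]
12 666 [-0.2163 -0.1745 -0.1631]
```

View pics/w3.png

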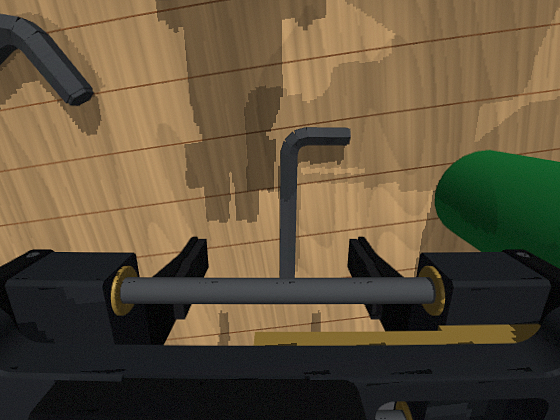

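Key lies flat: corner at (291,135), short tip (349,135). Measure it and regrasp nearer the corner.

```bash
python3 - <<'E'
from h import *
c=cam('wrist');P=cloud(c);o_,R=tcp();print(o_,R.as_euler('xyz',degrees=True).round(2))
D=P-np.array([.6,-.17,0]);x=D@YS;y=D@AX
m=(P[...,2]>.006)&(P[...,2]<.03)&(c['color'].max(2)<130)&(x>-.01)&(x<.09)&(y>-.03)&(y<.08)
x=x[m];y=y[m]
cs=[]
for i in range(-10,50,4):
    q=y[(x>i/1000)&(x<(i+4)/1000)&(y<.03)]
    if len(q)>5:cs.append((i/1000+.002,(np.percentile(q,3)+np.percentile(q,97))/2))
cs=np.array(cs);l=np.polyfit(cs[:,0],cs[:,1],1);print(cs.round(4).tolist(),l,np.degrees(np.arctan(l[0])))
s=[]
for j in range(22,52,4):
    q=x[(y>j/1000)&(y<(j+4)/1000)]
    if len(q)>5:s.append((j/1000+.002,(np.percentile(q,3)+np.percentile(q,97))/2,np.ptp(q)))
print(np.array(s).round(4).tolist(),'ymax',np.percentile(y,99.5))
E
```

```text
[ 0.59907027 -0.16987407  0.1126195 ] [-1.7983e+02 -1.0000e-02  8.1870e+01]
[[-0.008, 0.0067], [-0.004, 0.0067], [0.0, 0.0067], [0.004, 0.0066], [0.008, 0.0067], [0.012, 0.0066], [0.016, 0.007], [0.02, 0.0069], [0.024, 0.0069], [0.028, 0.0069], [0.032, 0.0067], [0.036, 0.0068], [0.04, 0.0068], [0.044, 0.0068], [0.048, 0.0067]] [0.00200841 0.00672301] 0.11507348232565011
[[0.024, 0.0649, 0.0134], [0.028, 0.0649, 0.0134], [0.032, 0.0649, 0.0134], [0.036, 0.0649, 0.0134], [0.04, 0.0649, 0.0134], [0.044, 0.0649, 0.0133], [0.048, 0.0648, 0.0142], [0.052, 0.0644, 0.0141]] ymax 0.05578921521508596
```

```bash
python3 - <<'E'
from h import *
print(rows(np.array([.6,-.17,.0235])+AX*.0067,Rg2))
E
```

```text
(array([0.  , 0.26, 2.97]), array([-0.03, -0.  , -0.02]))
```

```bash
python3 -m creep '[87,0,0.22,0.7,0,0,0,87,0,0.22,1.4,0,0,0,87,0,0.22,2.1,0,0,0,87,0,0.22,2.6,0,0,0,87,0,0.22,2.9,0,0,0,70,0,0.22,2.95,0,0,0,50,0,0.22,2.95,0,0,0,35,0,0.22,2.95,0,0,0,25,0,0.22,2.95,0,0,0,18,0,0.22,2.95,0,0,0,10,0,0.22,2.95,0,0,0,2,0,0.22,2.95,0,0,0]' 60; python3 -m creep '[2,0,0,0,0,0,0,2,0,0,0,0,0,0,2,0,0,0,0,0,0,2,0,0,0,0,0,0]'
```

```text
time_s: 10.9
tool_pos: [0.6063, -0.1709, 0.0255]
tool_rot: [-180.0, -0.0, 81.9]
force: [0.5, 0.2, 0.4]
grip_width: 0.039
grasp_force: 0.0
time_s: 11.3
tool_pos: [0.6064, -0.171, 0.0253]
tool_rot: [-180.0, -0.0, 81.9]
force: [0.2, 0.0, -1.6]
grip_width: 0.0129
grasp_force: 60.0
```

```bash
python3 - <<'E'
from h import *
p,R=tcp()
for q in(p+Z*.175,W(-.125,-.12,.21),W(-.125,-.065,.20)):print(rows(q,Rg2))
E
```

```text
(array([ 0.  , -0.  , -5.83]), array([-0.  , -0.  , -0.02]))
(array([ 3.69, -5.43, -6.15]), array([-0.  , -0.  , -0.02]))
(array([ 5.53, -5.44, -5.82]), array([-0.  , -0.  , -0.02]))
```

```bash
python3 -m creep '[2,0,0,-0.5,0,0,0,2,0,0,-1.5,0,0,0,2,0,0,-2.7,0,0,0,2,0,0,-4,0,0,0,2,0,-0.5,-5.2,0,0,0,2,0.5,-1.5,-6,0,0,0,2,1.3,-2.8,-6.1,0,0,0,2,2.4,-4,-6,0,0,0,2,3.6,-5,-5.9,0,0,0,2,4.8,-5.4,-5.82,0,0,0,2,5.3,-5.44,-5.82,0,0,0,2,5.53,-5.44,-5.82,0,0,0]' && python3 -m creep '[2,0,0,0,0,0,0,2,0,0,0,0,0,0,2,0,0,0,0,0,0,2,0,0,0,0,0,0,2,0,0,0,0,0,0]'; cat > mk.py <<'E'
from h import *
c=cam('wrist');P=cloud(c);o_,R=tcp();print(o_.round(4),R.as_euler('xyz',degrees=True).round(2),env.get_obs()['force'].round(1))
L=R.inv().apply((P-o_).reshape(-1,3)).reshape(P.shape);x,y,z=L[...,0],L[...,1],L[...,2]
m=(c['depth']>0)&(z>-.01)&(z<.035)&(x>.02)&(x<.09)&(y>-.03)&(y<.08)&(c['color'].max(2)<130)
x,y,z=x[m],y[m],z[m]
for i in range(20,56,6):
    q=(x>i/1000)&(x<(i+6)/1000)&(y<.03)
    if q.sum()>5:print('L',i+3,q.sum(),((np.percentile(y[q],3)+np.percentile(y[q],97))/2).round(4),np.median(z[q]).round(4),z[q].min().round(4))
for j in range(16,56,6):
    q=(y>j/1000)&(y<(j+6)/1000)&(x>.04)
    if q.sum()>5:print('S',j+3,q.sum(),((np.percentile(x[q],3)+np.percentile(x[q],97))/2).round(4),np.median(z[q]).round(4),z[q].min().round(4))
print('ymax',np.percentile(y,99.5).round(4))
E
python3 mk.py; python3 - <<'E'
from fit import *
c=cam('wrist');save(c,'w4.png');P=cloud(c);Q=P[(P[...,2]>.05)&(np.hypot(P[...,0]-.6,P[...,1]-.063)<.08)&(c['depth']>0)]
d=Q-SO;l=np.c_[d@AX,d@YS,Q[:,2]]
t=l[(l[:,2]>.155)&(l[:,2]<.17)&(l[:,0]>-.05)];print(len(t),np.percentile(t,[2,50,98],axis=0).round(4)) if len(t) else 0
E
```

```text
time_s: 12.5
tool_pos: [0.468, 0.0178, 0.2007]
tool_rot: [-180.0, -0.0, 82.0]
force: [0.7, -0.7, -2.3]
grip_width: 0.0133
grasp_force: 60.0
time_s: 13.0
tool_pos: [0.4683, 0.0155, 0.2]
tool_rot: [-179.9, 0.0, 81.8]
force: [0.6, -0.0, -2.2]
grip_width: 0.0133
grasp_force: 60.0
[0.4683 0.0157 0.2   ] [-179.93   -0.     81.82] [ 0.3  0.6 -2. ]
L 23 242 -0.0007 0.0106 0.0083
L 29 265 -0.0009 0.0107 0.0079
L 35 277 -0.0006 0.0107 0.0078
L 41 276 -0.0006 0.0106 0.008
L 47 283 -0.0006 0.0108 0.008
L 53 310 0.0002 0.0108 0.0074
S 19 323 0.0647 0.0107 0.0073
S 25 327 0.0647 0.0108 0.0072
S 31 335 0.0644 0.0108 0.0079
S 37 330 0.0645 0.0108 0.0078
S 43 334 0.0644 0.0107 0.0078
S 49 113 0.0644 0.0113 0.0085
ymax 0.0483
6032 [[-0.0228 -0.0216  0.1559]
 [ 0.0033  0.0012  0.1633]
 [ 0.023   0.0215  0.1649]]
```

View pics/w4.png

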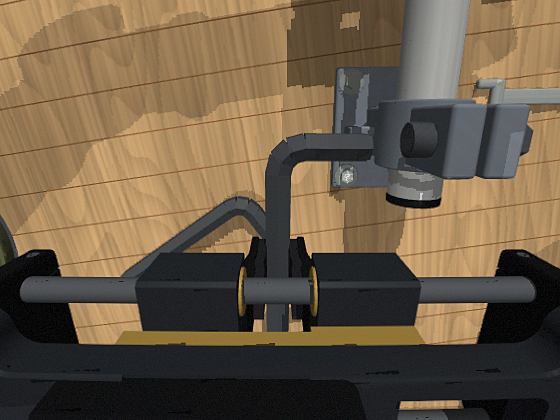

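Key firmly held, level; screw head visible at (418,138), short arm tip at (371,148). Measure the head relative to the key in this same camera.

```bash
python3 - <<'E'
from h import *
from scipy.optimize import least_squares
c=cam('wrist');P=cloud(c);p,R=tcp();print(p.round(4),R.as_euler('xyz',degrees=True).round(2))
d=P-SO;l=np.dstack([d@AX,d@YS,P[...,2]])
v,u=np.mgrid[0:420,0:560]
# print profile around head
m=(u>385)&(u<450)&(v>110)&(v<165)&(l[...,2]>.125)&(l[...,2]<.158)&(l[...,0]<-.025)&(l[...,0]>-.06)
q=l[m];print(len(q),np.percentile(q,[1,5,50,95,99],axis=0).round(4))
f=lambda a:np.hypot(q[:,1]-a[0],q[:,2]-a[1])-.012
r=least_squares(f,[0,.14],loss='soft_l1',f_scale=.001);print('axis y,z',r.x.round(4),np.median(abs(r.fun)))
# clamp top sides
t=l[(l[...,2]>.158)&(l[...,2]<.168)&(abs(l[...,0])<.03)&(abs(l[...,1])<.05)]
print('clamp y',np.percentile(t[:,1],[.5,99.5]).round(4),'x',np.percentile(t[:,0],[.5,99.5]).round(4))
h=np.array([(t[(t[:,0]>a)&(t[:,0]<a+.008)][:,1]) .size and np.percentile(t[(t[:,0]>a)&(t[:,0]<a+.008)][:,1],[2,98]) for a in np.arange(-.03,.03,.01)]);print(h.round(4))
# key short arm centre in the stand frame via tool
k=R.apply([.0645,.0483,.0168])+p-SO;print('short tip stand',k@AX,k@YS,k[2])
E
```

```text
[0.4683 0.016  0.2   ] [-1.7994e+02 -1.0000e-02  8.1850e+01]
1126 [[-3.890e-02 -1.170e-02  1.312e-01]
 [-3.850e-02 -1.000e-02  1.321e-01]
 [-3.410e-02  1.000e-04  1.487e-01]
 [-2.620e-02  1.010e-02  1.527e-01]
 [-2.520e-02  1.120e-02  1.532e-01]]
axis y,z [-0.0005  0.1409] 0.0008124901149199762
clamp y [-0.0225  0.0222] x [-0.0231  0.0243]
[[-0.0191  0.0204]
 [-0.0222  0.0215]
 [-0.0222  0.0216]
 [-0.0216  0.0212]
 [-0.0215  0.0218]
 [-0.0216  0.0213]]
short tip stand -0.0767434309519745 -0.0007471946285481888 0.183185041805867
```

```bash
python3 -m creep '[2,0,0,0.4,0,0,0,2,0,0,0.9,0,0,0,2,0,0,1.3,0,0,0,2,0,0,1.42,0,0,0,2,0,0.3,1.42,0,0,0,2,0,0.6,1.42,0,0,0,2,0,0.9,1.42,0,0,0,2,0,0.9,1.42,0,0,0,2,0,0.9,1.42,0,0,0,2,0,0.9,1.42,0,0,0]'; python3 - <<'E'
from h import *
c=cam('wrist');P=cloud(c);p,R=tcp();print(p.round(4),R.as_euler('xyz',degrees=True).round(2))
for z in(.0166,.0173):
  k=R.apply([.0645,.0483,z])+p-SO;print('short tip stand',k@AX,k@YS,k[2])
d=P-SO;l=np.dstack([d@AX,d@YS,P[...,2]])
m=(c['color'].max(2)<130)&(l[...,2]>.142)&(l[...,2]<.153)&(abs(l[...,1])<.014)
for a in np.arange(-.075,-.02,.004):
    q=l[m&(l[...,0]>a)&(l[...,0]<a+.004)]
    if len(q)>5:print(a.round(3),len(q),np.percentile(q[:,1],[3,97]).round(4),np.percentile(q[:,1],[3,97]).mean().round(4),q[:,2].max().round(4))
save(c,'w5.png',(290,60,520,230),3)
E
```

```text
time_s: 14.15
tool_pos: [0.4947, 0.0125, 0.1574]
tool_rot: [-179.9, -0.0, 81.9]
force: [1.2, 0.2, -3.2]
grip_width: 0.0131
grasp_force: 60.0
[0.4947 0.0126 0.1574] [-1.7992e+02 -2.0000e-02  8.1880e+01]
short tip stand -0.05014698061585986 -0.0004762647430711243 0.14079382548947394
short tip stand -0.050147925235435584 -0.0004760428600483861 0.14009382616200156
-0.075 212 [-0.0067  0.0065] -0.0001 0.1504
-0.071 210 [-0.0068  0.0065] -0.0002 0.1498
-0.067 212 [-0.0073  0.0064] -0.0005 0.1499
-0.063 217 [-0.0072  0.0065] -0.0003 0.1499
-0.059 215 [-0.0071  0.0063] -0.0004 0.1498
-0.055 195 [-0.007   0.0062] -0.0004 0.1492
-0.051 57 [-0.006   0.0055] -0.0003 0.1488
-0.039 408 [-0.0107  0.0105] -0.0001 0.153
-0.035 333 [-0.0108  0.0106] -0.0001 0.153
-0.031 334 [-0.0107  0.0106] -0.0001 0.153
-0.027 329 [-0.0108  0.0107] -0.0 0.153
-0.023 300 [-0.0137  0.0136] -0.0 0.153
```

View pics/w5.png

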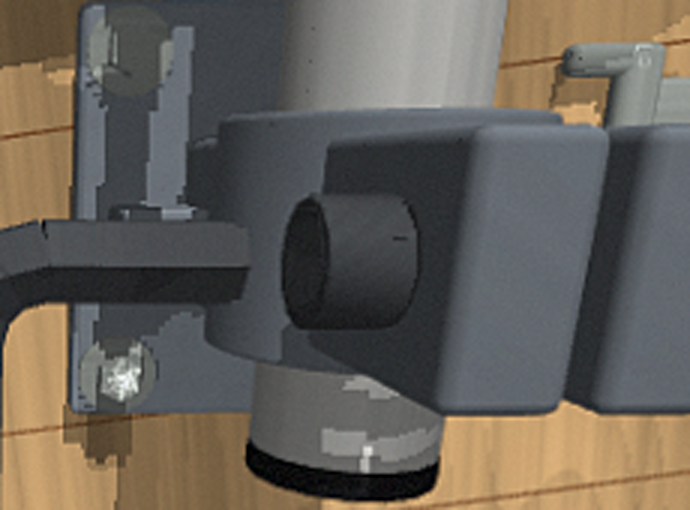

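Tip (245,262) lines up with the socket mouth (305,262). Push in.

```bash
python3 -m creep '[2,0,0.1,0,0,0,0,2,0,0.2,0,0,0,0,2,0,0.3,0,0,0,0,2,0,0.4,0,0,0,0,2,0,0.45,0,0,0,0,2,0,0.5,0,0,0,0,2,0,0.5,0,0,0,0]'; python3 -m creep '[2,0,0.1,0,0,0,0,2,0,0.2,0,0,0,0,2,0,0.3,0,0,0,0,2,0,0.4,0,0,0,0,2,0,0.47,0,0,0,0,2,0,0.52,0,0,0,0,2,0,0.52,0,0,0,0,2,0,0.52,0,0,0,0]'
cat > tp.py <<'E'
from h import *
p,R=tcp();o=env.get_obs();k=R.apply([.0645,.0483,.0173])+p-SO;print('tip',(k@AX).round(4),(k@YS).round(4),k[2].round(4),o['force'].round(1),o['wrist_torque'].round(2),R.as_euler('xyz',degrees=True).round(2))
E
python3 tp.py
```

```text
time_s: 14.9
tool_pos: [0.51, 0.0103, 0.1574]
tool_rot: [-179.9, -0.0, 81.9]
force: [-0.8, 0.3, -2.4]
grip_width: 0.0135
grasp_force: 60.0
time_s: 15.7
tool_pos: [0.5251, 0.0082, 0.1574]
tool_rot: [-179.9, -0.0, 81.9]
force: [-0.5, 0.2, -1.9]
grip_width: 0.0131
grasp_force: 60.0
tip -0.0194 -0.0006 0.14 [-0.5  0.2 -1.9] [-0.14  0.08 -0.03] [-1.7993e+02 -1.0000e-02  8.1870e+01]
```

```bash
python3 -m creep '[2,0,0.02,0,0,0,0,2,0,0.04,0,0,0,0,2,0,0.04,0,0,0,0,2,0,0.04,0,0,0,0]'; python3 tp.py; python3 - <<'E'
from h import *
# predicted turn rows: rotate TCP about screw axis by th (clockwise facing head = rotation +about AX?)
p,R=tcp();C=W(0,-.0003,.14)
for th in(10,20,30,40,46,48):
    q=Ro.from_rotvec(AX*np.radians(th));P=C+q.apply(p-C);print(th,P.round(3),*rows(P,q*R))
E
```

```text
time_s: 16.1
tool_pos: [0.5264, 0.008, 0.1574]
tool_rot: [-179.9, -0.0, 81.9]
force: [0.6, 0.3, -2.6]
grip_width: 0.013
grasp_force: 60.0
tip -0.0181 -0.0006 0.1401 [ 0.6  0.3 -2.6] [-0.12  0.08  0.  ] [-1.7994e+02 -1.0000e-02  8.1880e+01]
10 [0.526 0.006 0.146] [-0.07  0.    0.38] [ 0.    1.67 -0.  ]
20 [0.526 0.006 0.134] [-0.07  0.    0.77] [ 0.01  3.33 -0.  ]
30 [0.526 0.008 0.123] [-0.    0.    1.16] [ 0.01  5.   -0.  ]
40 [0.527 0.012 0.112] [0.13 0.   1.52] [ 0.01  6.67 -0.01]
46 [0.527 0.015 0.106] [0.24 0.   1.73] [ 0.02  7.67 -0.01]
48 [0.528 0.016 0.104] [0.28 0.   1.79] [ 0.02  8.   -0.01]
```

```bash
python3 -m creep '[2,0,0.03,0,0,0,0,2,0,0.06,0,0,0,0,2,0,0.06,0,0,0,0,2,0,0.06,0,0,0,0]'; python3 tp.py
```

```text
time_s: 16.5
tool_pos: [0.5275, 0.0075, 0.1571]
tool_rot: [-179.8, 0.0, 81.9]
force: [-3.7, -1.6, -2.4]
grip_width: 0.0132
grasp_force: 60.0
tip -0.017 -0.0009 0.1397 [-3.7 -1.6 -2.4] [-0.27  0.79  0.16] [-1.7984e+02  2.0000e-02  8.1880e+01]
```

Bottomed out. Start turning.

```bash
python3 -m creep '[2,-0.02,0,0.1,0,0.42,0,2,-0.04,0,0.19,0,0.83,0,2,-0.06,0,0.29,0,1.25,0,2,-0.07,0,0.38,0,1.67,0,2,-0.08,0,0.48,0,2.08,0,2,-0.08,0,0.58,0,2.5,0,2,-0.08,0,0.68,0,2.92,0,2,-0.07,0,0.77,0,3.33,0,2,-0.07,0,0.77,0,3.33,0,2,-0.07,0,0.77,0,3.33,0]'; python3 tp.py
```

```text
time_s: 17.5
tool_pos: [0.5276, 0.0046, 0.1352]
tool_rot: [-179.9, -20.0, 81.9]
force: [-5.9, -1.7, 5.5]
grip_width: 0.013
grasp_force: 60.2
tip -0.0164 -0.0017 0.1409 [-5.9 -1.7  5.5] [-0.84  1.18  0.69] [-179.94  -19.95   81.9 ]
```

```bash
python3 -m creep '[2,-0.02,0,0.1,0,0.42,0,2,-0.04,0,0.19,0,0.83,0,2,-0.06,0,0.29,0,1.25,0,2,-0.07,0,0.38,0,1.67,0,2,-0.08,0,0.48,0,2.08,0,2,-0.08,0,0.58,0,2.5,0,2,-0.08,0,0.68,0,2.92,0,2,-0.07,0,0.77,0,3.33,0,2,-0.07,0,0.77,0,3.33,0,2,-0.07,0,0.77,0,3.33,0]'; python3 tp.py
```

```text
time_s: 18.5
tool_pos: [0.5285, 0.0101, 0.1124]
tool_rot: [-180.0, -39.9, 81.9]
force: [-7.3, -3.0, 4.5]
grip_width: 0.013
grasp_force: 60.2
tip -0.0163 -0.0021 0.1404 [-7.3 -3.   4.5] [-1.01  0.86  1.07] [-179.97  -39.88   81.91]
```

```bash
python3 -m creep '[2,-0.02,0,0.08,0,0.33,0,2,-0.03,0,0.15,0,0.67,0,2,-0.05,0,0.23,0,1,0,2,-0.05,0,0.23,0,1,0,2,-0.05,0,0.23,0,1,0]'; python3 tp.py
```

```text
time_s: 19.0
tool_pos: [0.529, 0.0133, 0.106]
tool_rot: [-180.0, -45.9, 81.9]
force: [-5.4, -2.9, 5.9]
grip_width: 0.0132
grasp_force: 60.2
tip -0.0163 -0.0021 0.1402 [-5.4 -2.9  5.9] [-1.01  0.79  1.13] [-179.98  -45.87   81.92]
```

```bash
python3 -m creep '[2,-0.02,0,0.08,0,0.33,0,2,-0.03,0,0.15,0,0.67,0,2,-0.03,0,0.15,0,0.67,0,2,-0.03,0,0.15,0,0.67,0]'; python3 tp.py
```

```text
time_s: 19.4
tool_pos: [0.5293, 0.0157, 0.1021]
tool_rot: [-180.0, -49.9, 81.9]
force: [-6.5, -3.5, 4.6]
grip_width: 0.0129
grasp_force: 60.2
tip -0.0163 -0.0022 0.1402 [-6.5 -3.5  4.6] [-1.23  0.67  1.11] [-179.98  -49.86   81.91]
```

```bash
python3 mk.py; python3 - <<'E'
from h import *
c=cam('side');save(c,'s2.png',(220,150,360,270),5)
E
```

```text
[0.5293 0.0157 0.1021] [-179.99  -49.84   81.93] [-6.9 -3.3  4. ]
L 23 248 -0.0012 0.0113 0.0083
L 29 250 -0.0015 0.0114 0.0084
L 35 264 -0.0015 0.0117 0.0079
L 41 272 -0.0015 0.0117 0.0093
L 47 282 -0.0015 0.012 0.0093
L 53 316 0.0096 0.0124 0.0092
S 19 316 0.0658 0.0125 0.0091
S 25 479 0.0662 0.0118 0.005
S 31 533 0.0663 0.008 0.0047
S 37 522 0.0663 0.008 0.0047
S 43 1849 0.0646 0.0067 -0.01
S 49 464 0.0521 -0.0013 -0.0099
S 55 466 0.0522 -0.0013 -0.01
ymax 0.0795
```

View pics/s2.png

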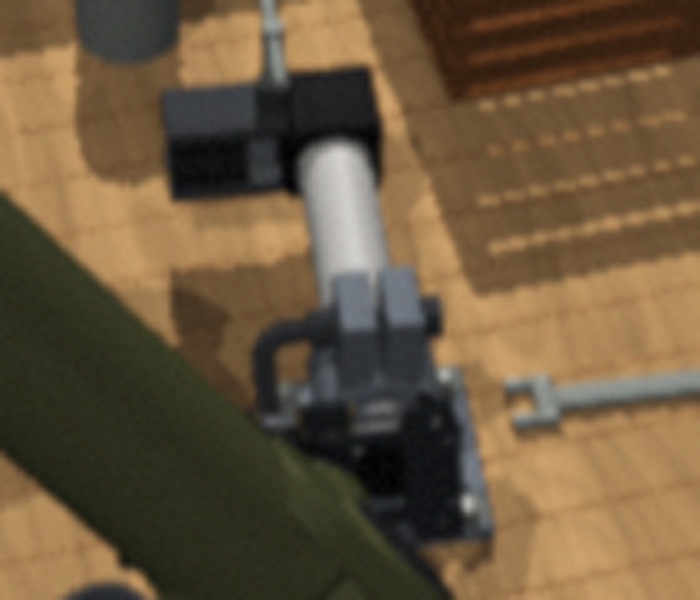

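Key is home in the screw (crop 325,325), lagging the tool by about 2°. Keep pushing until it is clearly solid.

```bash
python3 -m creep '[2,-0.02,0,0.08,0,0.33,0,2,-0.03,0,0.15,0,0.67,0,2,-0.03,0,0.15,0,0.67,0,2,-0.03,0,0.15,0,0.67,0]'; python3 tp.py;python3 mk.py|grep L
```

```text
time_s: 19.9
tool_pos: [0.5299, 0.0171, 0.0989]
tool_rot: [179.9, -53.8, 81.9]
force: [-8.0, -7.4, 7.4]
grip_width: 0.0128
grasp_force: 60.1
tip -0.0159 -0.0036 0.1408 [-8.  -7.4  7.4] [-1.15  0.77  1.33] [179.93 -53.83  81.89]
L 23 251 -0.0014 0.0119 0.0084
L 29 256 -0.0015 0.0123 0.0095
L 35 275 -0.0015 0.0126 0.0094
L 41 272 -0.002 0.013 0.0102
L 47 273 -0.0021 0.0135 0.0105
L 53 320 0.0101 0.014 0.0106
```

```bash
python3 -m creep '[2,-0.02,0,0.12,0,0.33,0,2,-0.03,0,0.25,0,0.67,0,2,-0.03,0,0.3,0,0.67,0,2,-0.03,0,0.3,0,0.67,0,2,-0.03,0,0.3,0,0.67,0]'; python3 tp.py;python3 mk.py|grep L
```

```text
time_s: 20.45
tool_pos: [0.5311, 0.0201, 0.0946]
tool_rot: [179.6, -57.8, 81.9]
force: [-14.2, -20.8, 17.7]
grip_width: 0.0131
grasp_force: 60.3
tip -0.0151 -0.0036 0.1401 [-14.2 -20.8  17.7] [-0.56  0.91  2.18] [179.65 -57.78  81.94]
L 23 257 -0.0015 0.012 0.0093
L 29 258 -0.0021 0.0124 0.0094
L 35 267 -0.0021 0.0128 0.0095
L 41 273 -0.0023 0.0134 0.01
L 47 280 -0.0026 0.0137 0.0104
L 53 307 0.0093 0.0144 0.0111
```

Force 29 N exactly against the lever's motion (about 1.9 Nm): solid. Ease off the load, open just enough, and withdraw.

```bash
python3 -m creep '[2,0.01,0,-0.12,0,-0.25,0,2,0.02,0,-0.25,0,-0.5,0,2,0.02,0,-0.35,0,-0.7,0,2,0.02,0,-0.35,0,-0.7,0]'; python3 tp.py; python3 -m creep '[14,0,0,0,0,0,0,16,0,0,0,0,0,0,18,0,0,0,0,0,0,21,0,0,0,0,0,0,24,0,0,0,0,0,0,24,0,0,0,0,0,0,24,0,0,0,0,0,0,24,0,0,0,0,0,0]' 10; python3 tp.py; python3 mk.py | grep -v L
```

```text
time_s: 20.9
tool_pos: [0.5299, 0.0164, 0.0997]
tool_rot: [179.8, -53.6, 82.1]
force: [-5.9, -5.6, 7.4]
grip_width: 0.0135
grasp_force: 60.0
tip -0.016 -0.0041 0.1415 [-5.9 -5.6  7.4] [-1.01  0.74  1.15] [179.8  -53.65  82.1 ]
time_s: 21.7
tool_pos: [0.5297, 0.0185, 0.0983]
tool_rot: [-179.9, -53.8, 81.8]
force: [-1.1, -0.1, 0.1]
grip_width: 0.0241
grasp_force: 0.0
tip -0.0163 -0.0022 0.1401 [-1.1 -0.1  0.1] [-0.97  0.21  0.02] [-179.9   -53.83   81.8 ]
[0.5297 0.0184 0.0983] [-179.9   -53.83   81.79] [ 0.2  0.4 -0.2]
S 19 318 0.0657 0.0128 0.0097
S 25 488 0.0662 0.0121 0.0053
S 31 515 0.0661 0.0081 0.0037
S 37 517 0.0663 0.008 0.005
S 43 1853 0.0646 0.0064 -0.0099
S 49 532 0.053 -0.0018 -0.0099
S 55 542 0.0531 -0.002 -0.01
ymax 0.0796
```

```bash
python3 -m creep '[24,0,0,-0.2,0,0,0,24,0,0,-0.6,0,0,0,24,0,0,-1.2,0,0,0,24,0,0,-1.9,0,0,0,24,0,0,-2.6,0,0,0,24,0,0,-3.2,0,0,0,24,0,0,-3.5,0,0,0,24,0,0,-3.5,0,0,0,24,0,0,-3.5,0,0,0,24,0,0,-3.5,0,0,0]'; python3 - <<'E'
from h import *
c=cam('wrist');save(c,'w6.png');P=cloud(c);d=P-SO;l=np.dstack([d@AX,d@YS,P[...,2]])
m=(c['color'].max(2)<130)&(c['depth']>0)
k=l[m&(l[...,0]>-.085)&(l[...,0]<-.058)&(l[...,1]<-.02)&(l[...,1]>-.11)&(l[...,2]>.02)&(l[...,2]<.13)]
a=np.polyfit(k[:,1],k[:,2],1);print(len(k),k.mean(0),'long arm angle',np.degrees(np.arctan(a[0])))
s=l[m&(abs(l[...,1])<.009)&(l[...,2]>.135)&(l[...,2]<.16)&(l[...,0]<-.03)]
print(np.histogram(s[:,0],bins=np.arange(-.09,-.028,.005)))
print('corner centre x (long arm) ',np.percentile(k[:,0],[3,97]).round(4),'expect -.069')
E
```

```text
time_s: 22.75
tool_pos: [0.5175, -0.0644, 0.1598]
tool_rot: [-179.8, -53.9, 81.8]
force: [-0.1, -0.3, 0.6]
grip_width: 0.0239
grasp_force: 0.0
1694 [-0.06444975 -0.05621409  0.09326021] long arm angle 43.63541208330218
(array([ 0,  0,  0,  7, 40, 56, 68, 97, 98, 93, 96, 73]), array([-0.09 , -0.085, -0.08 , -0.075, -0.07 , -0.065, -0.06 , -0.055,
       -0.05 , -0.045, -0.04 , -0.035, -0.03 ]))
corner centre x (long arm)  [-0.0709 -0.0582] expect -.069
```

View pics/w6.png

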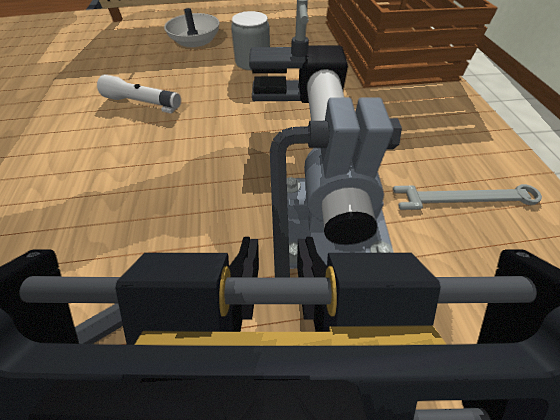

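The key sits in the screw: bend at (285,135), head at (320,133), long arm pointing down right. One final numeric check of its angle and depth.

```bash
python3 - <<'E'
from h import *
for n in('wrist','scene'):
    c=cam(n);P=cloud(c);d=P-SO;l=np.dstack([d@AX,d@YS,P[...,2]])
    m=(c['color'].max(2)<130)&(c['depth']>0)
    k=l[m&(l[...,0]>-.095)&(l[...,0]<-.045)&(l[...,1]<-.025)&(l[...,1]>-.12)&(l[...,2]>.03)&(l[...,2]<.125)]
    if len(k)>20:
        f=cv2.fitLine(k[:,1:].astype(np.float32),cv2.DIST_HUBER,0,.01,.01).ravel();print(n,len(k),'angle',np.degrees(np.arctan(f[1]/f[0])),np.percentile(k[:,0],[2,50,98]).round(4))
    h=l[m&(abs(l[...,1])<.013)&(l[...,2]>.150)&(l[...,2]<.156)&(l[...,0]>-.06)&(l[...,0]<-.02)]
    if len(h):print('head front',np.percentile(h[:,0],[1,3,10]).round(4),len(h))
E
```

```text
wrist 1696 angle 43.874584 [-0.0709 -0.0637 -0.0563]
head front [-0.0381 -0.0376 -0.0365] 231
scene 98 angle 45.122875 [-0.0663 -0.0584 -0.0504]
head front [-0.0376 -0.0376 -0.0376] 1
```

```bash
python3 -c "
from cell import env
print(env.sign_off())"
```

```text
the job is handed in; nothing more can be done
None
```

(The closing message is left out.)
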